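# Fetch a paint tin from under a low shelf with the pick-up tool and put it back on top

### The job

The small green paint tin has got pushed in under the low plywood bench shelf, too low for a hand. Slide the orange pick-up tool in flat on the bench with its jaws open round the tin, squeeze the trigger against the pistol grip so that the jaws close on it, and draw it out in front of the shelf, upright; then let go and, with the gripper itself, stand the tin on top of the shelf in front of the blue and red tins. Leave the tool lying on the bench in the open with its trigger released and do not shove the other two tins about.

Things in the scene. Friction and masses are not known exactly. Their poses are not given: they have to be found in the camera images.
- reacher: pick-up tool (reacher), 286 mm long, 34 mm high, 0.39 kg, lying on its side, to be slid flat on the bench: orange housing and head (44 mm wide, x 150 to 186 mm), black pistol grip, red trigger, 19 mm tube, black jaws. Origin at bench level under the tube, level with the middle of grip and trigger; +x along the tube to the jaws, +z up; the grip points to +y
- reacher_grip (a point): hold here: middle of grip and released trigger, 62 mm to the +y side of the tube, 20 mm up. Grip: bar at x -29 to -3 mm, y 14 to 120, z 0 to 34, flat rear face. Trigger: bar, flat front face at x +29, y 23 to 97, z 3 to 31. One finger goes behind the grip, one before the trigger (fingers close along x): 58 mm over both released, 42 mm squeezed
- reacher_jaws (a point): where the tin's centre should be as the jaws close: 230 mm ahead of the reacher's origin, 20 mm up, fixed to the tool (within 10 mm along, 15 mm across is good). The open jaws are 115 mm apart at the tips, 146 mm over their outsides, z 3 to 33 mm; the tips reach 20 mm beyond this point, and bend in behind the tin when closed
- trigger (a joint): trigger squeeze towards the grip, m: 0 released, 0.016 full. A spring returns it (8 N at 0, 15 N at full) and the jaws open with it: fingers 1 to 2 mm under 58 mm hold the tool with jaws open. Both jaws close in step, 0.04 rad per mm, and are tight on the tin at 0.013 to 0.015; then hold with about 40 N. Fingers closing evenly also push the tool forward by half the squeeze
- jaw_left: left jaw (+y side of the reacher), curved black plastic with a rubber tip, 90 mm long; origin at its pivot, 175 mm ahead of the reacher's origin and 14 mm to the side, at bench level
- jaw_right: right jaw (-y side of the reacher), the mirror image of the left one
- riser: low bench shelf, fixed: plywood board 200 (x) by 280 mm (y), 18 mm thick, on steel angle legs 28 mm wide at the corners; 100 mm clear below, top 118 mm above the bench. Origin at bench level under its middle. Front edge at x = -100 mm, open 220 mm between the legs, facing the left-hand side seen from the robot. Battens on top: back 14 mm high, 12 deep; sides 10 high, 8 wide
- riser_front (a point): middle of the shelf's front edge, at bench level
- riser_place (a point): free place on top of the shelf in front of the two tins: on the top surface (118 mm above the bench), 60 mm behind the front edge, on the middle line
- tin_green: small round lever-lid paint tin, green and white with a grey lid, 63 mm across, 51 mm high, 0.16 kg, standing; origin at the centre of its underside. It starts standing under the shelf
- tin_blue: small blue tin, 67 mm across, 59 mm high, standing at the back of the shelf's top; origin under its centre
- tin_red: small red tin, 71 mm across, 71 mm high, standing at the back of the shelf's top; origin under its centre

How it is judged:
By the outcome, as a careful person would: the job done as asked, in the order asked, and still so for the second after the job is handed in, with the robot touching nothing.
It also fails if it takes over 58 s, if anything falls off the work surface, if the arm or the gripper's body presses on something with over 40 N, if the wrist force passes 120 N, or if a joint passes its speed limit or range.

### The arm

A 7-joint arm with a two-finger parallel gripper is mounted at the origin on the work surface; the furniture and walls round the work are solid. World frame = base frame: x ahead of the robot, y to its left, z up, the work surface at z = 0. Lengths are in m, angles in rad, forces in N, time in s.
With the tool pointing down it reaches from about 0.35 to 0.9 m from the base axis. Payload 8.1 kg.
Tool frame: the origin (TCP) lies at the very end of the fingers, on their centre line; the grasp point (between the pads) lies ctrl.tcp_to_grasp behind it (ctrl.tcp_to_grasp is the distance from the TCP to the grasp point, in m); z points along the fingers, y is the line along which they close (so a half turn about z gives the same grasp; the last joint's range is limited). The gripper opens to 92 mm and grips with 3 to 60 N. Pads are 19 mm wide; open, the fingers measure 130 mm over their backs; the gripper's body (75 mm by 190 mm) begins 47 mm behind the grasp point.
Start: joints at [1.112, 0.434, 0.025, 1.573, -0.012, 1.134, -0.075], TCP at [0.218, -0.586, 0.227] pointing down, gripper open.
Joint ranges: [-2.62, 2.62], [-0.44, 2.09], [-1.27, 1.32], [0.08, 2.57], [-1.32, 4.46], [0.12, 2], [-2.74, 2.74]. Speed limits (rad/s): [2.22, 2.22, 3.01, 3.01, 3.14, 3.14, 3.14].

### API

Orientations are given as a unit quaternion [w, x, y, z].
In Python, from workcell import ctrl gives the robot as it stands.
- The arm moves only by the tool inch_along, called after ">>>" as name(argument=value, ...) on one line, values as JSON. Schema: {"type":"object","properties":{"segments":{"type":"array","items":{"type":"number"},"minItems":4,"maxItems":32},"aperture":{"type":"number"},"grip_force":{"type":"number"},"only":{"type":"string"},"quiet":{"type":"boolean"},"lines":{"type":"string"}},"required":["segments"],"additionalProperties":false}. segments is one flat list of numbers that holds 1 to 8 rows one after another, with no inner brackets; each row has 4 numbers: dx, dy, dz in units of 50 mm, then a turn about the tool's z in units of 0.05 rad; each row is the pose to reach, as a shift and turn from the pose commanded when the call began, along the tool's axes at that moment; what a row does not reach only later rows make up. A row lasts 1/10 s, in which the tool goes at most 0.05 m and 0.15 rad, less where a joint would pass 70% of its speed; a pose out of reach is approached as far as the arm can. aperture is the finger opening in m, set as the call begins (left out keeps the last). The fingers move at their own pace and stop on an object; grip_force is the grip in N (left out, the last holds). Time passes only in rows, so rows that do not move let the fingers close. The tool returns the time, the measured TCP pose, the force, the opening and the grip force at its end. only (a regular expression) keeps the lines of the reply that match it, lines (a string "A,B") keeps lines A to B, and quiet returns only ok. Input that does not fit is refused with a message, and nothing moves.
- ctrl.sense(): the state, without advancing time (a new reading comes with each control period).
- ctrl.camera(name): name is "scene" or "top" or "wrist"; returns the picture (384x512x3 uint8, red, green, blue); there is no depth.
- ctrl.calibration(name): a dict with "fovy" (degrees; the focal length in pixels is half the picture's height over the tangent of half this angle, whatever the lens; pixels are square), "cx", "cy" (the principal point, pixels), "rvec" (rotation vector, rad) and "tvec" (3), from world to camera coordinates, as OpenCV has them. Camera axes: x right, y down, z forward; pixel columns grow to the right and rows downward; lengths in m; the calibration is good to about 2 mm. A picture is of the moment at which its call begins: read the wrist's pose just before it. calibration takes no time and is no camera call; for the wrist camera it gives the pose at the moment of the call.
- ctrl.close_job(): hands the job in; it is judged then, once.
The state is a dict: "time": time; "joint_pos": joint angles; "qvel": joint speeds; "effort": joint torques, N m; "eef_pos": TCP position; "ee_rot": TCP orientation; "force": force on the tool from outside, world axes, zero at the start; "ft_torque": the same for the moment, N m; "grip_width": finger opening in m; "gripper_force": force on a finger pad.
Only numpy, scipy, OpenCV 4.12 (cv2) and the standard library are available. Lean on these libraries where they do the work, as an engineer would, in place of code of your own. Each camera call takes 0.05 s, during which the arm holds its last target. There are 200 camera calls.

## Working session

There is one attempt and no reset: what is moved stays moved. The work goes in short steps, Python scripts to look and compute and a tool call to move; the robot and the scene stay as the last step left them, time stands still between calls to the robot, and variables do not carry over. Pictures are saved under pics/ and viewed, at most 10 in all, crops included, and the job is handed in when it is done.

```bash
ls; mkdir -p pics; python3 - <<'E'
from workcell import ctrl
import cv2,numpy as np
s=ctrl.sense();print(s['time'],s['eef_pos'],s['ee_rot'],s['grip_width'],ctrl.tcp_to_grasp)
a=ctrl.camera("scene");b=ctrl.camera("top")
cv2.imwrite('pics/scene.png',a[...,::-1]);cv2.imwrite('pics/top.png',b[...,::-1])
for n in("scene","top"):print(ctrl.calibration(n))
E
```

```text
pics
workcell.py
0.0 [ 0.21749236 -0.58540015  0.22595695] [-7.54607578e-04  9.84216246e-01  1.76968268e-01 -2.10916895e-04] 0.09139019328805661 0.0188
{'fovy': 44.90083162859503, 'cx': 251.02117905836192, 'cy': 191.66279931427334, 'rvec': array([ 1.16008497, -2.23900693,  1.10227408]), 'tvec': array([0.36078349, 0.28384688, 1.04580333])}
{'fovy': 43.514931836876755, 'cx': 255.65479724543295, 'cy': 197.1403221850489, 'rvec': array([ 2.17739224, -2.11796149,  0.16316168]), 'tvec': array([0.0740139 , 0.47254579, 1.15233826])}
```

View pics/scene.png

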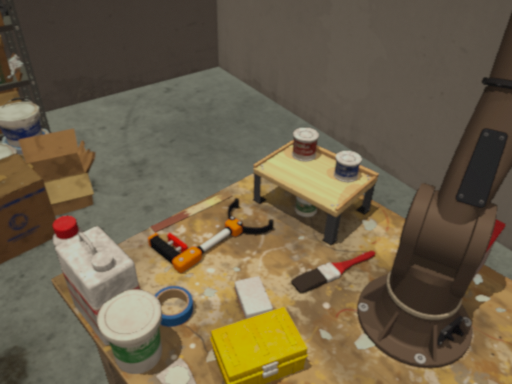

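View pics/top.png

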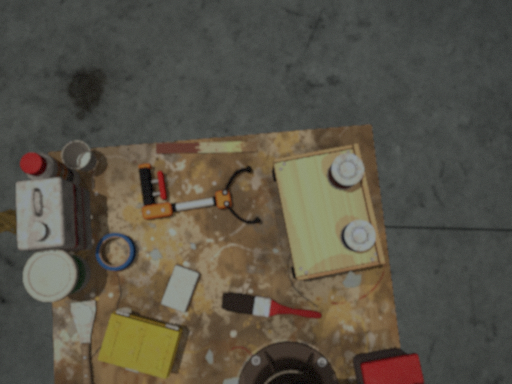

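```bash
cat > h.py <<'E'
import cv2,numpy as np
from workcell import ctrl
def cam(n):
    c=ctrl.calibration(n);f=192/np.tan(np.radians(c['fovy'])/2)
    return np.array([[f,0,c['cx']],[0,f,c['cy']],[0,0,1]]),np.array(c['rvec'],float),np.array(c['tvec'],float)
def ray(C,uv):
    K,r,t=C;R=cv2.Rodrigues(r)[0]
    return -R.T@t,R.T@np.linalg.inv(K)@np.array([uv[0],uv[1],1.])
def atz(C,uv,z):
    o,d=ray(C,uv);return o+d*(z-o[2])/d[2]
def proj(C,P):
    K,r,t=C;return cv2.projectPoints(np.array(P,float).reshape(-1,1,3),r,t,K,None)[0][:,0]
def tri(*cu):
    A=np.zeros((3,3));b=np.zeros(3)
    for C,uv in cu:
        o,d=ray(C,uv);d/=np.linalg.norm(d);M=np.eye(3)-np.outer(d,d);A+=M;b+=M@o
    p=np.linalg.solve(A,b);return p,[np.round(proj(C,p)[0]-uv,1) for C,uv in cu]
def crop(img,x0,y0,x1,y1,s,name):
    cv2.imwrite(name,cv2.resize(img[y0:y1,x0:x1,::-1],None,fx=s,fy=s,interpolation=cv2.INTER_CUBIC))
E
python3 - <<'E'
import cv2,numpy as np
from h import crop
a=cv2.imread('pics/scene.png')[...,::-1];b=cv2.imread('pics/top.png')[...,::-1]
A=cv2.resize(a[125:275,140:390],None,fx=3.2,fy=3.2,interpolation=cv2.INTER_CUBIC)
cv2.imwrite('pics/c_scene.png',np.clip(A[...,::-1]*1.5,0,255).astype('uint8'))
B=cv2.resize(b[130:290,130:390],None,fx=3,fy=3,interpolation=cv2.INTER_CUBIC)
cv2.imwrite('pics/c_top.png',np.clip(B[...,::-1]*1.4,0,255).astype('uint8'))
E
```

```text
(no output)
```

View pics/c_scene.png

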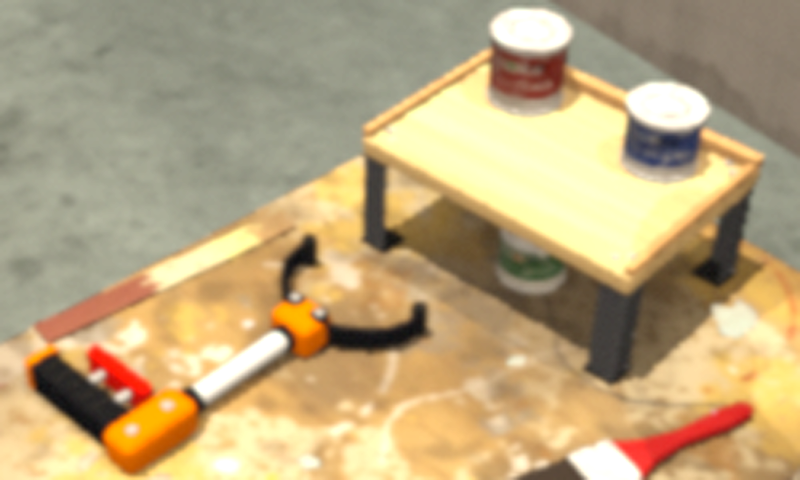

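View pics/c_top.png

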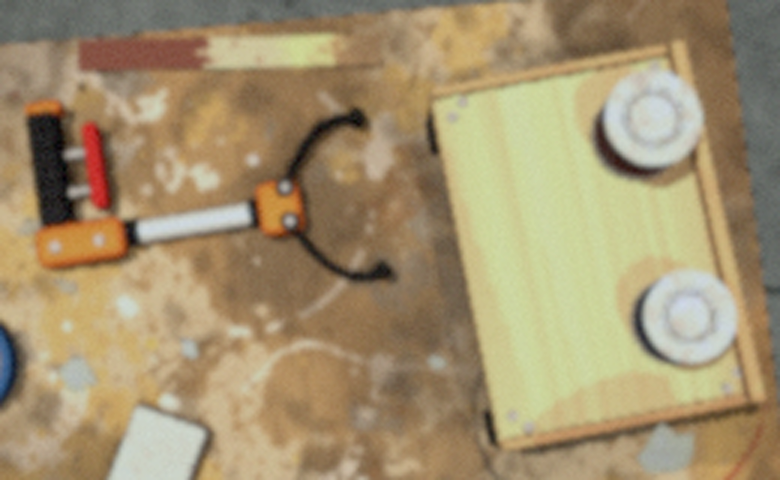

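```bash
cat > m.py <<'E'
from h import *
from scipy.optimize import least_squares
S=cam('scene');T=cam('top')
s=lambda u,v:np.array([140+(u+.5)/3.2-.5,125+(v+.5)/3.2-.5]); t=lambda u,v:np.array([130+(u+.5)/3-.5,130+(v+.5)/3-.5])
p=lambda n,v:print(n,np.round(v,4))
# tool points
for n,uv,z in[('pivL',(285,187),.034),('pivR',(290,220),.034),('tube0',(135,231),.027),('tube1',(253,214),.027),('hs1',(54,247),.034),('hs2',(98,241),.034),
  ('headrear',(257,211),.034),('headfront',(304,206),.034),('gripend',(43,103),.034),('gripRearMid',(33,165),.034),('gripFrontMid',(68,165),.034),('trigFrontMid',(104,165),.031),('tipL',(360,118),.033),('tipR',(388,270),.033)]: p(n,atz(T,t(*uv),z))
print('tri head screws',tri((S,s(297,300)),(T,t(285,187))),tri((S,s(319,324)),(T,t(290,220))))
print('tri FL',tri((S,s(366,130)),(T,t(432,94))), 'FR',tri((S,s(630,275)),(T,t(500,447))),'BL',tri((S,s(490,48)),(T,t(683,42))),'BR',tri((S,s(763,157)),(T,t(763,400))))
for n,uv in[('red',(652,117)),('blue',(688,317))]: p(n,atz(T,t(*uv),.118+(.071 if n=='red' else .059)))
print('tri red/blue lid',tri((S,s(531,27)),(T,t(652,117))),tri((S,s(666,107)),(T,t(688,317))))
# legs feet
p('legFL foot',atz(S,s(376,250),0));p('legFR foot',atz(S,s(610,382),0))
a=np.linspace(0,2*np.pi,200)
def f(q):
    c=proj(S,np.c_[q[0]+.0315*np.cos(a),q[1]+.0315*np.sin(a),0*a]);c2=proj(S,np.c_[q[0]+.0315*np.cos(a),q[1]+.0315*np.sin(a),0*a+.02])
    L,B=s(497,0)[0],s(0,293)[1];R=s(567,0)[0]
    return [c2[:,0].min()-L,c2[:,0].max()-R,c[:,1].max()-B]
r=least_squares(f,[.4,-.2]);print('tin',r.x,r.fun)
E
python3 m.py
```

```text
pivL [0.481  0.1639 0.034 ]
pivR [0.4538 0.1588 0.034 ]
tube0 [0.442  0.2865 0.027 ]
tube1 [0.4588 0.1899 0.027 ]
hs1 [0.4261 0.3508 0.034 ]
hs2 [0.432  0.3151 0.034 ]
headrear [0.4604 0.1862 0.034 ]
headfront [0.4657 0.1477 0.034 ]
gripend [0.5459 0.3671 0.034 ]
gripRearMid [0.4935 0.3721 0.034 ]
gripFrontMid [0.4943 0.3433 0.034 ]
trigFrontMid [0.4957 0.3143 0.031 ]
tipL [0.5409 0.1039 0.033 ]
tipR [0.4149 0.0773 0.033 ]
tri head screws (array([0.4805858 , 0.16310369, 0.0312568 ]), [array([-0.5, -0.1]), array([0.4, 0.4])]) (array([0.45455808, 0.15854411, 0.02106003]), [array([-0.5, -0.1]), array([0.4, 0.4])])
tri FL (array([0.54188559, 0.04789459, 0.12514113]), [array([-0.1, -0. ]), array([0.1, 0.1])]) FR (array([ 0.27511934, -0.00966262,  0.11926466]), [array([-0.7, -0. ]), array([0.5, 0.6])]) BL (array([ 0.5951225 , -0.1437541 ,  0.11394069]), [array([1.6, 0.2]), array([-1.5, -1.4])]) BR (array([ 0.31549204, -0.20317833,  0.12869464]), [array([-0.4, -0. ]), array([0.3, 0.3])])
red [ 0.5153 -0.1083  0.189 ]
blue [ 0.3727 -0.1363  0.177 ]
tri red/blue lid (array([ 0.51452902, -0.10897651,  0.1893787 ]), [array([-0.4, -0. ]), array([0.3, 0.3])]) (array([ 0.372834  , -0.13750618,  0.17272017]), [array([-0.1, -0. ]), array([0.1, 0.1])])
legFL foot [ 0.5255  0.0449 -0.    ]
legFR foot [ 0.2775 -0.0128  0.    ]
tin [ 0.42400066 -0.0526651 ] [-0.12868134  0.12846979 -0.00728489]
```

The top view shows the tool right of the robot's left side, jaws facing the shelf. The head screws are at crop (285,187) and (290,220), and the grip is around (48,165). The scene view shows the green tin at crop (531,293), about 75 mm behind the shelf's front edge and close to the midline. Next I move over the grip and check with the wrist camera.

The rows are not in the units I measure in: shifts go in units of 50 mm and turns go in units of 0.05 rad. I convert before sending: 0.15 m is 3, -0.32 m is -6.4.

>>> inch_along(segments=[0.6, -0.8, -0.6, 0, 1.2, -1.6, -0.8, 0, 1.8, -2.4, -0.8, 0, 2.4, -3.2, -0.8, 0, 3, -4, -0.8, 0, 3.6, -4.8, -0.8, 0, 4.2, -5.6, -0.8, 0, 4.8, -6.4, -0.8, 0], aperture=0.092)

```text
time: 0.9
eef_pos: [0.3287, -0.2086, 0.2667]
ee_rot: [0.0, 0.984, 0.177, -0.0]
force: [1.3, -0.9, 0.5]
grip_width: 0.0921
gripper_force: 0.0
```

>>> inch_along(segments=[0.6, -0.8, 0, 0, 1.2, -1.6, 0, 0, 1.8, -2.4, 0, 0, 2.4, -3.2, 0, 0, 3, -4, 0, 0, 3.6, -4.8, 0, 0, 4.2, -5.6, 0, 0, 4.8, -6.4, 0, 0])

```text
time: 1.7
eef_pos: [0.4424, 0.1747, 0.2666]
ee_rot: [0.0, 0.984, 0.177, 0.0]
force: [0.6, -1.9, 0.0]
grip_width: 0.0921
gripper_force: 0.0
```

>>> inch_along(segments=[0.6, -0.8, 0.2, 1, 1.2, -1.6, 0.6, 2, 1.8, -2.4, 1, 2.94, 2.06, -2.74, 1.4, 2.94, 2.06, -2.74, 1.4, 2.94])

```text
time: 2.2
eef_pos: [0.4892, 0.3405, 0.1927]
ee_rot: [-0.0, 0.994, 0.106, -0.003]
force: [0.3, -0.5, 0.2]
grip_width: 0.0921
gripper_force: 0.0
```

```bash
python3 - <<'E'
from h import *
s=ctrl.sense();print(s['eef_pos'],s['ee_rot']);print(ctrl.calibration('wrist'))
a=ctrl.camera('wrist');crop(a,0,0,512,384,1.5,'pics/w1.png')
E
```

```text
[0.48919227 0.34053507 0.19274752] [-4.81375876e-06  9.94312739e-01  1.06464637e-01 -2.73112145e-03]
{'fovy': 69.07236342887583, 'cx': 249.60494611767993, 'cy': 194.12994682791881, 'rvec': array([-2.25260831,  1.81587692,  0.27731055]), 'tvec': array([0.22824877, 0.49768196, 0.52187681])}
```

View pics/w1.png

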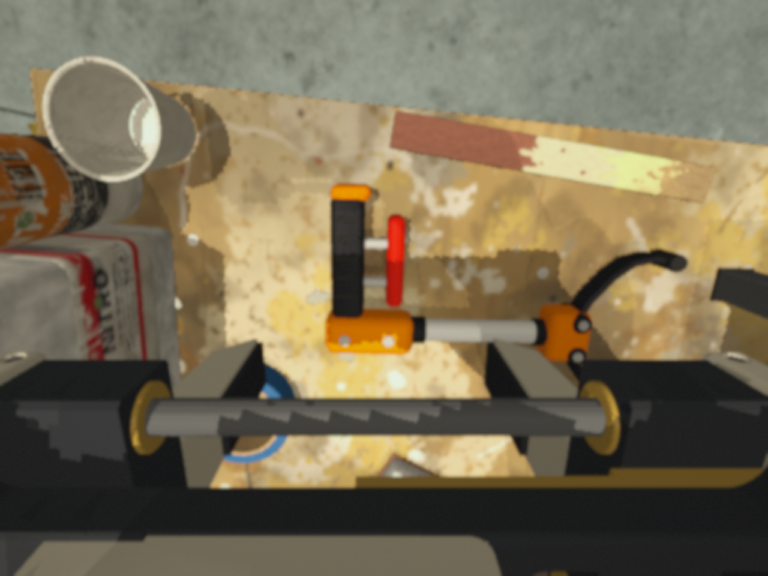

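```bash
cat > m2.py <<'E'
from h import *
W=cam('wrist');T=cam('top')
w=lambda u,v:np.array([(u+.5)/1.5-.5,(v+.5)/1.5-.5]);t=lambda u,v:np.array([130+(u+.5)/3-.5,130+(v+.5)/3-.5])
for n,uv,z in[('rearA',(333,205),.034),('rearB',(334,310),.034),('endcap',(351,185),.034),('trA',(405,222),.031),('trB',(401,300),.031),('pivL',(583,325),.034),('pivR',(577,357),.034),('hs1',(344,341),.034),('hs2',(389,341),.034)]:print(n,atz(W,w(*uv),z).round(4))
for a,b in[((583,325),(285,187)),((577,357),(290,220)),((344,341),(54,247)),((389,341),(98,241))]:print(tri((W,w(*a)),(T,t(*b))))
s=ctrl.sense();print(s['eef_pos'],s['ee_rot'])
E
python3 m2.py
```

```text
rearA [0.5312 0.3784 0.034 ]
rearB [0.4495 0.3624 0.034 ]
endcap [0.5483 0.368  0.034 ]
trA [0.5299 0.3226 0.031 ]
trB [0.4682 0.3112 0.031 ]
pivL [0.4794 0.1616 0.034 ]
pivR [0.4512 0.1563 0.034 ]
hs1 [0.4245 0.3494 0.034 ]
hs2 [0.4323 0.3131 0.034 ]
(array([0.48045117, 0.16372711, 0.03752641]), [array([ 0., -0.]), array([-0.,  0.])])
(array([0.4529631 , 0.15874808, 0.03819878]), [array([ 0.2, -0.1]), array([-0.1,  0.1])])
(array([0.42583358, 0.3497471 , 0.03728724]), [array([-0.3,  0.1]), array([ 0.1, -0. ])])
(array([0.43233597, 0.3140722 , 0.03528945]), [array([-0.7,  0.3]), array([ 0.3, -0.2])])
[0.48971969 0.33854341 0.19430334] [ 4.34437709e-04  9.94390896e-01  1.05746215e-01 -2.07261632e-03]
```

The wrist view puts the grip's rear face at x≈333 and the trigger face at x≈403. The tool tops triangulate at 35–38 mm, which agrees with the text. I'll descend now.

Converted, 0.18 m is 3.6, 0.17 m is 3.4.

>>> inch_along(segments=[0.08, -0.08, 0.8, 0, 0.08, -0.08, 1.6, 0, 0.08, -0.08, 2.4, 0, 0.08, -0.08, 3, 0, 0.08, -0.08, 3.4, 0, 0.08, -0.08, 3.6, 0, 0.08, -0.08, 3.6, 0])

```text
time: 2.95
eef_pos: [0.4942, 0.3406, 0.0163]
ee_rot: [0.001, 0.995, 0.104, -0.001]
force: [0.4, -0.5, -0.1]
grip_width: 0.0919
gripper_force: 0.0
```

>>> inch_along(segments=[0, -0.04, 0.16, 0, 0, -0.04, 0.2, 0, 0, -0.04, 0.2, 0])

```text
time: 3.25
eef_pos: [0.494, 0.3441, 0.0072]
ee_rot: [-0.0, 0.995, 0.104, 0.0]
force: [0.6, 1.0, -0.1]
grip_width: 0.092
gripper_force: 0.0
```

>>> inch_along(segments=[0, 0, 0, 0, 0, 0, 0, 0, 0, 0, 0, 0, 0, 0, 0, 0, 0, 0, 0, 0], aperture=0.0565, grip_force=25)

```text
time: 3.75
eef_pos: [0.4938, 0.3444, 0.0069]
ee_rot: [-0.0, 0.995, 0.104, 0.0]
force: [0.7, 0.9, -0.6]
grip_width: 0.0579
gripper_force: 2.0
```

Converted, -0.088 m is -1.76, -0.082 m is -1.64.

>>> inch_along(segments=[-0.12, 0, 0, 0, -0.32, 0, 0, 0, -0.56, 0, 0, 0, -0.84, 0, 0, 0, -1.12, 0, 0, 0, -1.4, 0, 0, 0, -1.64, 0, 0, 0, -1.76, 0, 0, 0], aperture=0.056)

```text
time: 4.55
eef_pos: [0.4061, 0.3252, 0.0068]
ee_rot: [0.0, 0.995, 0.105, -0.0]
force: [1.0, 0.6, -0.3]
grip_width: 0.0563
gripper_force: 9.0
```

>>> inch_along(segments=[0, 0.1, 0, 0, 0, 0.3, 0, 0, 0, 0.5, 0, 0, 0, 0.7, 0, 0, 0, 0.8, 0, 0, 0, 0.8, 0, 0])

```text
time: 5.15
eef_pos: [0.417, 0.2847, 0.0068]
ee_rot: [0.001, 0.995, 0.103, 0.0]
force: [2.1, -3.0, 4.7]
grip_width: 0.056
gripper_force: 7.4
```

```bash
python3 - <<'E'
import cv2,numpy as np
from h import ctrl
a=ctrl.camera('scene');b=ctrl.camera('top')
A=cv2.resize(a[125:275,140:390],None,fx=2.4,fy=2.4,interpolation=2);B=cv2.resize(b[130:290,130:390],None,fx=3,fy=3,interpolation=2)
B=B[:400];A=A[:200+160,:]
C=np.zeros((600,800,3),'uint8');B2=cv2.resize(b[150:270,130:390],None,fx=3,fy=2.9999,interpolation=2)[:360];C[:B2.shape[0],:780]=B2
A2=cv2.resize(a[150:249,180:380],None,fx=2.4,fy=2.4,interpolation=2);C[360:360+A2.shape[0],:A2.shape[1]]=A2[:240]
cv2.imwrite('pics/mid.png',np.clip(C[...,::-1]*1.4,0,255).astype('uint8'))
E
```

```text
(no output)
```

View pics/mid.png

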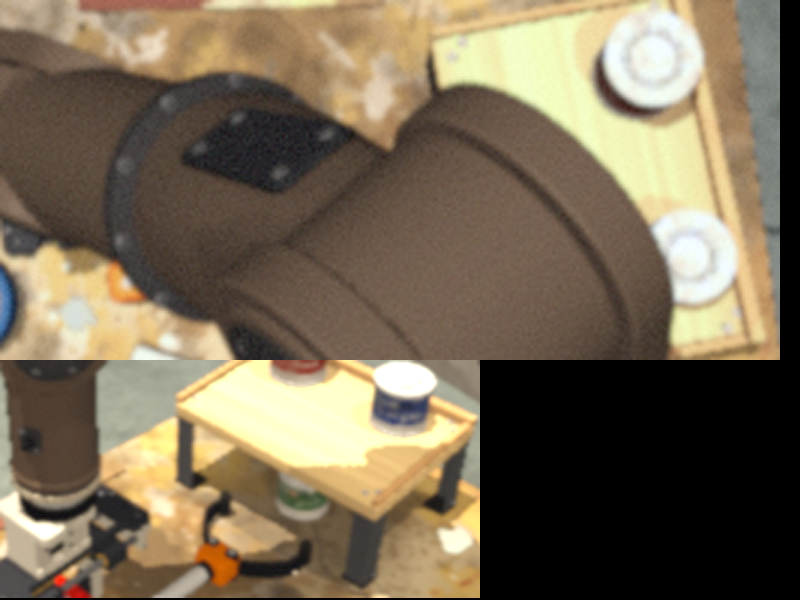

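```bash
python3 - <<'E'
from h import *
S=cam('scene');s=lambda u,v:np.array([180+(u+.5)/2.4-.5,150+(v-360+.5)/2.4-.5])
for n,uv,z in[('sL',(214,545),.036),('sR',(232,554),.036),('tipL',(227,494),.033),('tipR',(306,543),.033),('headcentre',(217,550),.034)]:print(n,atz(S,s(*uv),z).round(4))
P=lambda x,y,z:(proj(S,[x,y,z])[0]-[180,150]+.5)*2.4+[0,360]
print(P(.3923+.0137,.1007+.003,.036),P(.3923-.0137,.1007-.003,.036),P(.4078+.056,.0273+.012,.033),P(.4078-.056,.0273-.012,.033))
E
```

```text
sL [0.3929 0.105  0.036 ]
sR [0.3703 0.0977 0.036 ]
tipL [0.4567 0.037  0.033 ]
tipR [0.3401 0.0171 0.033 ]
headcentre [0.3863 0.1058 0.034 ]
[208.22008615 538.47195014] [227.74675858 550.22551392] [222.20389422 491.98148125] [300.81628852 537.06208774]
```

The scene crop shows the jaw tips at (227,494) and (306,543), with the tin's base at (303,519). The tool is parallel to the shelf but about 9 mm to one side, so I'll correct that while sliding in.

Converted, 0.009 m is 0.18, 0.007 m is 0.14.

>>> inch_along(segments=[0.02, 0.08, 0, 0, 0.06, 0.26, 0, 0, 0.1, 0.48, 0, 0, 0.14, 0.72, 0, 0, 0.18, 0.92, 0, 0, 0.18, 1.08, 0, 0, 0.18, 1.16, 0, 0, 0.18, 1.2, 0, 0])

```text
time: 6.05
eef_pos: [0.4374, 0.229, 0.0067]
ee_rot: [0.0, 0.995, 0.104, -0.0]
force: [-1.3, 3.5, 1.0]
grip_width: 0.056
gripper_force: 10.1
```

>>> inch_along(segments=[0, 0.08, 0, 0, 0, 0.2, 0, 0, 0, 0.36, 0, 0, 0, 0.52, 0, 0, 0, 0.64, 0, 0, 0, 0.72, 0, 0, 0, 0.74, 0, 0, 0, 0.74, 0, 0])

```text
time: 6.85
eef_pos: [0.445, 0.1928, 0.0067]
ee_rot: [0.0, 0.995, 0.104, -0.0]
force: [0.1, -0.7, 2.7]
grip_width: 0.0562
gripper_force: 8.4
```

```bash
python3 - <<'E'
import cv2,numpy as np
from h import ctrl
print(ctrl.sense()['eef_pos'])
a=ctrl.camera('scene')
A=cv2.resize(a[150:270,200:380],None,fx=4,fy=4,interpolation=2)
cv2.imwrite('pics/in.png',np.clip(A[...,::-1]*1.6,0,255).astype('uint8'))
E
```

```text
[0.44501303 0.19278485 0.00667291]
```

View pics/in.png

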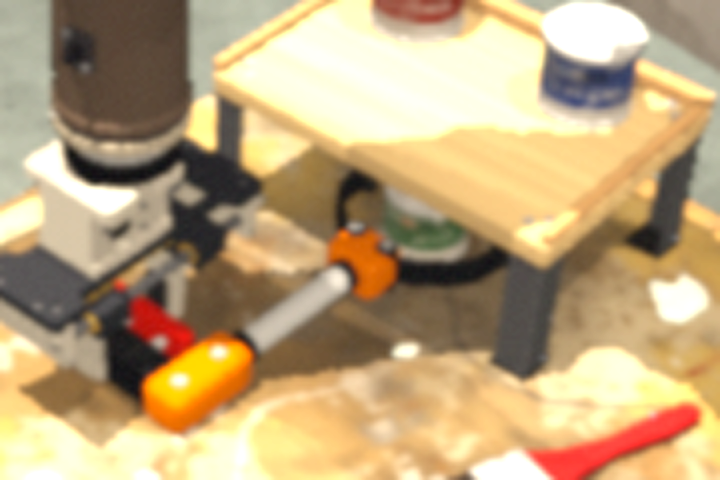

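```bash
python3 - <<'E'
from h import *
S=cam('scene');s=lambda u,v:np.array([200+(u+.5)/4-.5,150+(v+.5)/4-.5])
a,b=atz(S,s(355,227),.036),atz(S,s(386,247),.036);m=(a+b)/2;d=np.array([.208,-.978]);j=m[:2]+.055*d
e=np.array([.424,-.0527])-j;print(a,b,m,j,'ahead',e@d,'across',e@[.978,.208])
E
```

```text
[0.4288002  0.00931789 0.036     ] [0.40010227 0.00535907 0.036     ] [0.41445123 0.00733848 0.036     ] [ 0.42589123 -0.04645152] ahead 0.005717641019577367 across -0.0031493096368861635
```

The screws at (355,227) and (386,247) leave the tin 6 mm ahead and 3 mm across, which is what the squeeze needs. I'll close now.

>>> inch_along(segments=[0, 0, 0, 0, 0, 0, 0, 0, 0, 0, 0, 0, 0, 0, 0, 0], aperture=0.048, grip_force=40)

```text
time: 7.3
eef_pos: [0.4448, 0.1938, 0.0067]
ee_rot: [-0.0, 0.995, 0.104, 0.0]
force: [-1.2, 1.3, 0.6]
grip_width: 0.0481
gripper_force: 13.6
```

>>> inch_along(segments=[0, 0, 0, 0, 0, 0, 0, 0, 0, 0, 0, 0, 0, 0, 0, 0, 0, 0, 0, 0, 0, 0, 0, 0], aperture=0.040, grip_force=40)

```text
time: 7.9
eef_pos: [0.4449, 0.1935, 0.0067]
ee_rot: [0.0, 0.995, 0.104, -0.0]
force: [-0.4, 1.9, 2.3]
grip_width: 0.0426
gripper_force: 39.7
```

```bash
python3 - <<'E'
from h import *
T=cam('top')
for z in(0,.06,.12):print(z,[atz(T,u,z)[:2].round(3) for u in((77,185),(75,240),(92,155))])
E
```

```text
0 [array([0.494, 0.542]), array([0.354, 0.535]), array([0.573, 0.51 ])]
0.06 [array([0.484, 0.519]), array([0.352, 0.513]), array([0.559, 0.489])]
0.12 [array([0.474, 0.497]), array([0.349, 0.491]), array([0.545, 0.468])]
```

>>> inch_along(segments=[0, -0.06, 0, 0, 0, -0.16, 0, 0, 0, -0.32, 0, 0, 0, -0.52, 0, 0, 0, -0.72, 0, 0, 0, -0.92, 0, 0, 0, -1.06, 0, 0, 0, -1.12, 0, 0])

```text
time: 8.7
eef_pos: [0.4336, 0.2467, 0.0067]
ee_rot: [0.002, 0.995, 0.104, -0.0]
force: [0.9, -9.1, 10.2]
grip_width: 0.0422
gripper_force: 39.6
```

```bash
python3 - <<'E'
import cv2,numpy as np
from h import ctrl
a=ctrl.camera('scene')
A=cv2.resize(a[150:270,200:380],None,fx=4,fy=4,interpolation=2)
cv2.imwrite('pics/out1.png',np.clip(A[...,::-1]*1.6,0,255).astype('uint8'))
E
```

```text
(no output)
```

View pics/out1.png

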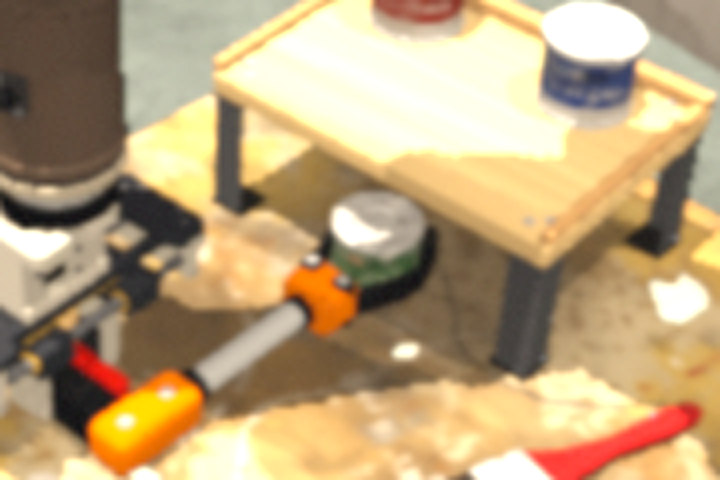

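The jaws have the tin upright and it's coming out. I'll keep drawing.

>>> inch_along(segments=[0, -0.1, 0, 0, 0, -0.3, 0, 0, 0, -0.56, 0, 0, 0, -0.84, 0, 0, 0, -1.12, 0, 0, 0, -1.4, 0, 0, 0, -1.6, 0, 0, 0, -1.68, 0, 0])

```text
time: 9.55
eef_pos: [0.4162, 0.3293, 0.0067]
ee_rot: [0.001, 0.995, 0.104, 0.0]
force: [1.2, -9.8, 14.5]
grip_width: 0.0426
gripper_force: 39.6
```

>>> inch_along(segments=[0, 0, 0, 0, 0, 0, 0, 0])

```text
time: 9.75
eef_pos: [0.4161, 0.3295, 0.0067]
ee_rot: [0.001, 0.995, 0.104, 0.0]
force: [0.8, -1.6, 5.9]
grip_width: 0.0425
gripper_force: 39.6
```

>>> inch_along(segments=[0, 0, 0, 0, 0, 0, 0, 0, 0, 0, 0, 0, 0, 0, 0, 0], aperture=0.050)

```text
time: 10.15
eef_pos: [0.4164, 0.328, 0.0065]
ee_rot: [0.002, 0.995, 0.103, -0.0]
force: [1.2, -5.6, 7.3]
grip_width: 0.0501
gripper_force: 8.5
```

>>> inch_along(segments=[0, 0, 0, 0, 0, 0, 0, 0, 0, 0, 0, 0, 0, 0, 0, 0], aperture=0.0565)

```text
time: 10.55
eef_pos: [0.4163, 0.3283, 0.0065]
ee_rot: [0.002, 0.995, 0.103, -0.0]
force: [0.4, -4.6, 7.0]
grip_width: 0.0563
gripper_force: 5.9
```

```bash
python3 - <<'E'
import cv2,numpy as np
from h import ctrl
a=ctrl.camera('scene')
A=cv2.resize(a[150:270,180:360],None,fx=4,fy=4,interpolation=2)
cv2.imwrite('pics/rel.png',np.clip(A[...,::-1]*1.6,0,255).astype('uint8'))
E
```

```text
(no output)
```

View pics/rel.png

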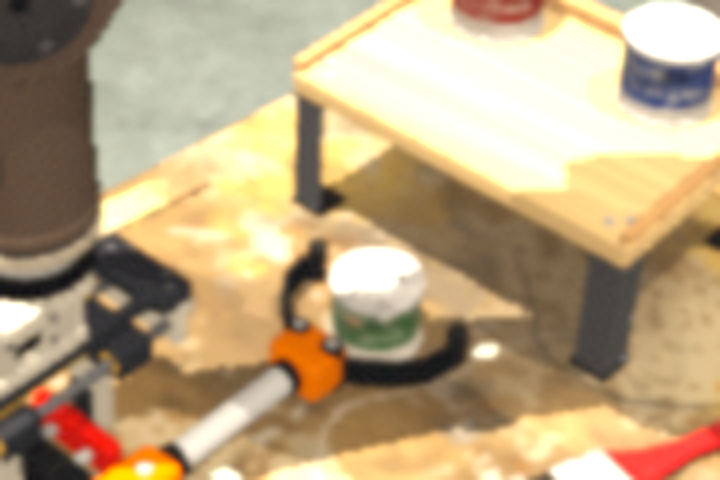

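The jaws are open and the tin stands upright in front of the shelf, lid centre at (377,272). Next I withdraw the tool straight back, let go and rise.

>>> inch_along(segments=[0, -0.08, 0, 0, 0, -0.24, 0, 0, 0, -0.44, 0, 0, 0, -0.64, 0, 0, 0, -0.8, 0, 0, 0, -0.9, 0, 0, 0, -0.9, 0, 0])

```text
time: 11.3
eef_pos: [0.406, 0.376, 0.0067]
ee_rot: [-0.001, 0.994, 0.105, -0.0]
force: [-0.6, 1.1, -1.7]
grip_width: 0.0567
gripper_force: 9.4
```

>>> inch_along(segments=[0, 0, 0, 0, 0, 0, 0, 0, 0, 0, 0, 0, 0, 0, 0, 0], aperture=0.092)

```text
time: 11.7
eef_pos: [0.4067, 0.3744, 0.0068]
ee_rot: [-0.0, 0.995, 0.104, 0.0]
force: [-0.2, -0.3, -0.1]
grip_width: 0.0843
gripper_force: 0.0
```

>>> inch_along(segments=[0, 0, -0.4, 0, 0, 0, -1.2, 0, 0, 0, -2.2, 0, 0, 0, -3.2, 0, 0, 0, -4, 0, 0, 0, -4.6, 0, 0, 0, -4.8, 0, 0, 0, -4.8, 0])

```text
time: 12.5
eef_pos: [0.4071, 0.375, 0.248]
ee_rot: [-0.001, 0.995, 0.104, 0.001]
force: [0.2, 0.4, -0.4]
grip_width: 0.0914
gripper_force: 0.0
```

>>> inch_along(segments=[0, 0.8, 0, 0, 0, 1.6, 0, 0, 0, 2, 0, 0, 0, 2, 0, 0])

```text
time: 12.9
eef_pos: [0.4279, 0.2723, 0.2445]
ee_rot: [0.002, 0.995, 0.102, -0.001]
force: [-0.2, 0.6, 0.3]
grip_width: 0.092
gripper_force: 0.0
```

```bash
python3 - <<'E'
import cv2,numpy as np,json
from h import *
s=ctrl.sense();print(s['eef_pos'],s['ee_rot']);W=cam('wrist');np.savez('w2.npz',K=W[0],r=W[1],t=W[2])
b=ctrl.camera('wrist');a=ctrl.camera('scene')
cv2.imwrite('pics/s_raw.png',a[...,::-1]);cv2.imwrite('pics/w_raw.png',b[...,::-1])
C=np.zeros((600,800,3),'uint8')
A=cv2.resize(a[150:270,180:380],None,fx=2.5,fy=2.5,interpolation=2);B=cv2.resize(b[:200],None,fx=1.5,fy=1.5,interpolation=2)
C[:300,:500]=A;C[300:,:768]=B
cv2.imwrite('pics/both.png',np.clip(C[...,::-1]*1.4,0,255).astype('uint8'))
E
```

```text
[0.42787715 0.2723242  0.24454166] [ 0.00177448  0.99482047  0.10162335 -0.00133249]
```

View pics/both.png

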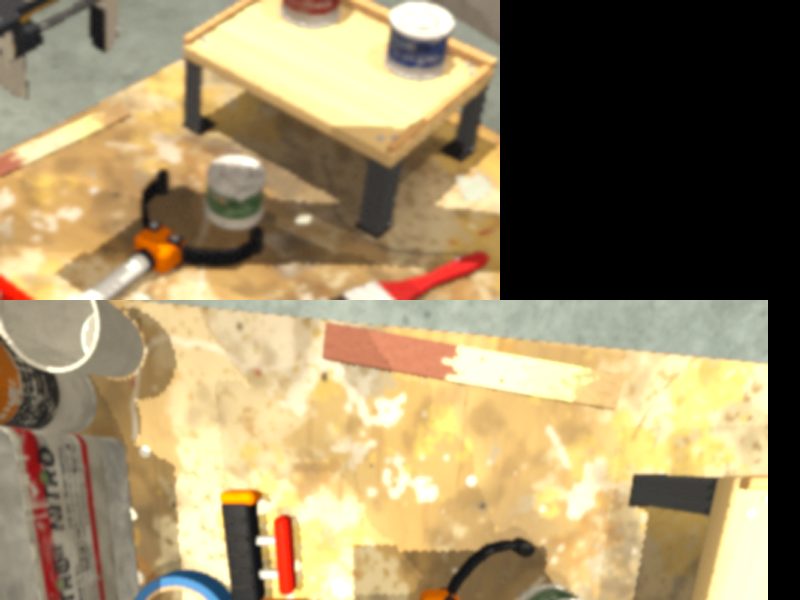

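The tin stands clear of the jaws, at scene crop x 206–265 with its base at y 229. The trigger is released. I'll fit the tin's position in both raw images by code.

```bash
cat > fit.py <<'E'
from h import *
from scipy.optimize import least_squares,minimize
S=cam('scene');w=np.load('w2.npz');W=(w['K'],w['r'],w['t'])
a=np.linspace(0,2*np.pi,120)
ring=lambda q,z,r=.0315:np.c_[q[0]+r*np.cos(a),q[1]+r*np.sin(a),0*a+z]
def f(q):
    c=proj(S,ring(q,0));m=proj(S,ring(q,.025))
    return [m[:,0].min()-262.0,m[:,0].max()-286.0,c[:,1].max()-240.8]
r=least_squares(f,[.4,.08]);q0=r.x;print('scene hand fit',q0,r.fun)
def grad(n):
    g=cv2.GaussianBlur(cv2.imread(n),(0,0),1).astype(float)
    return sum(np.hypot(cv2.Sobel(g[...,i],-1,1,0),cv2.Sobel(g[...,i],-1,0,1)) for i in range(3))
G=[(S,grad('pics/s_raw.png')),(W,grad('pics/w_raw.png'))]
def sc(C,g,P):
    p=proj(C,P);ok=(p[:,0]>0)&(p[:,0]<511)&(p[:,1]>0)&(p[:,1]<383)
    return cv2.remap(g.astype('f4'),p[:,0].astype('f4')[None],p[:,1].astype('f4')[None],1)[0][ok].sum()/120
print('wrist lid px range',proj(W,ring(q0,.051)).min(0),proj(W,ring(q0,.051)).max(0))
R=np.arange(-.012,.0121,.001)
for h in(.045,.048,.051,.054,.057):
    for nm,cs in(('scene',G[:1]),('wrist',G[1:]),('both',G)):
        b=max((sum(sc(C,g,ring(q0+[i,j],h)) for C,g in cs),i,j) for i in R for j in R);print(h,nm,np.round(b[0]),(q0+b[1:]).round(4))
E
python3 fit.py
```

```text
scene hand fit [0.39748556 0.08368117] [ 0.22549151 -0.22553071  0.01279082]
wrist lid px range [356.49729959 199.5928792 ] [403.18366227 242.5046806 ]
0.045 scene 272.0 [0.3925 0.0917]
0.045 wrist 342.0 [0.3965 0.0847]
0.045 both 586.0 [0.3965 0.0847]
0.048 scene 272.0 [0.3975 0.0847]
0.048 wrist 347.0 [0.3975 0.0867]
0.048 both 616.0 [0.3975 0.0857]
0.051 scene 275.0 [0.3945 0.0867]
0.051 wrist 351.0 [0.3985 0.0877]
0.051 both 612.0 [0.3975 0.0877]
0.054 scene 276.0 [0.3925 0.0887]
0.054 wrist 353.0 [0.3985 0.0897]
0.054 both 591.0 [0.3985 0.0897]
0.057 scene 278.0 [0.3895 0.0907]
0.057 wrist 350.0 [0.3995 0.0907]
0.057 both 556.0 [0.3995 0.0917]
```

```bash
python3 - <<'E'
from h import *
s=ctrl.sense();print(np.round(s['joint_pos'],2),s['eef_pos'],s['ee_rot'])
R=cv2.Rodrigues
x=np.array([.9788,.2052]);y=np.array([.2052,-.9788])
d=np.array([.3975,.0865])-s['eef_pos'][:2];print(d@x,d@y)
E
```

```text
[-0.17  0.3  -0.64  1.78  0.2   1.12 -2.24] [0.42687498 0.27608977 0.24532273] [ 3.75672027e-04  9.94611505e-01  1.03666928e-01 -9.90042251e-04]
-0.06765605386605278 0.17954272275750827
```

Converted, 0.17 m is 3.4, 0.15 m is 3, 0.8 rad is 16.

>>> inch_along(segments=[-0.4, 0.8, 0, 2.8, -0.8, 1.6, 0, 5.6, -1.2, 2.4, 0, 8.4, -1.36, 3, 0, 11.2, -1.36, 3.4, 0, 14, -1.36, 3.6, 0, 16, -1.36, 3.6, 0, 16, -1.36, 3.6, 0, 16])

```text
time: 13.8
eef_pos: [0.3978, 0.0878, 0.2463]
ee_rot: [-0.0, 0.957, -0.289, -0.0]
force: [-0.1, 1.0, 0.4]
grip_width: 0.0916
gripper_force: 0.0
```

```bash
python3 -c "
from h import *
s=ctrl.sense();print(np.round(s['joint_pos'],2),s['eef_pos'],s['ee_rot'])"
```

```text
[ 0.08  0.09 -0.46  2.    0.05  1.06 -2.55] [0.39783827 0.08778954 0.24632458] [-9.81428889e-05  9.57299339e-01 -2.89098296e-01 -3.74603465e-04]
```

Converted, -1.2 rad is -24.

>>> inch_along(segments=[0, 0, 0, -3, 0, 0, 0, -6, 0, 0, 0, -9, 0, 0, 0, -12, 0, 0, 0, -15, 0, 0, 0, -18, 0, 0, 0, -21, 0, 0, 0, -24])

```text
time: 14.6
eef_pos: [0.3978, 0.0881, 0.2465]
ee_rot: [-0.0, 0.952, 0.305, -0.0]
force: [0.5, 0.1, 0.2]
grip_width: 0.0921
gripper_force: 0.0
```

>>> inch_along(segments=[0, 0, 0, -3, 0, 0, 0, -6, 0, 0, 0, -9, 0, 0, 0, -12, 0, 0, 0, -15, 0, 0, 0, -18, 0, 0, 0, -21, 0, 0, 0, -23.32])

```text
time: 15.4
eef_pos: [0.3978, 0.0882, 0.2465]
ee_rot: [-0.0, 0.627, 0.779, 0.0]
force: [-0.7, 0.2, -0.7]
grip_width: 0.0918
gripper_force: 0.0
```

>>> inch_along(segments=[0, 0, 0, 0, 0, 0, 0, 0])

```text
time: 15.6
eef_pos: [0.3979, 0.0875, 0.2466]
ee_rot: [-0.0, 0.632, 0.775, 0.0]
force: [-0.7, 0.3, 0.4]
grip_width: 0.0918
gripper_force: 0.0
```

```bash
python3 -c "
from h import *
s=ctrl.sense();print(np.round(s['joint_pos'],2),s['eef_pos'],s['ee_rot'])"
```

```text
[ 0.26  0.11 -0.65  1.99  0.08  1.06 -0.22] [0.39792513 0.08745251 0.24657768] [-2.24066471e-04  6.31651502e-01  7.75252428e-01  5.81566693e-05]
```

```bash
python3 - <<'E'
from h import *
S=cam('scene');d=np.array([.208,-.978]);n=np.array([.978,.208])
for uv in((163,175),(258,232)):
    e=atz(S,(180+(uv[0]+.5)/2.5-.5,150+(uv[1]+.5)/2.5-.5),.033)[:2]-[.3975,.0865];print('ahead',e@d,'across',e@n)
E
```

```text
ahead -0.03927168948299804 across 0.06668698224453781
ahead -0.03686968503473989 across -0.0630885702335082
```

The rows are not in the units I measure in: shifts go in units of 50 mm and turns go in units of 0.05 rad. I convert before sending: 0.2 m is 4, 0.19 m is 3.8.

>>> inch_along(segments=[-0.02, 0, 0.8, 0, -0.02, 0, 1.7, 0, -0.02, 0, 2.6, 0, -0.02, 0, 3.3, 0, -0.02, 0, 3.8, 0, -0.02, 0, 4, 0, -0.02, 0, 4, 0])

```text
time: 16.3
eef_pos: [0.3976, 0.0859, 0.046]
ee_rot: [-0.001, 0.632, 0.775, -0.001]
force: [-0.2, -0.2, 1.2]
grip_width: 0.092
gripper_force: 0.0
```

>>> inch_along(segments=[0, 0, 0.3, 0, 0, 0, 0.56, 0, 0, 0, 0.62, 0, 0, 0, 0.62, 0])

```text
time: 16.7
eef_pos: [0.3989, 0.0858, 0.0165]
ee_rot: [0.0, 0.632, 0.775, 0.0]
force: [-0.4, -0.5, -0.2]
grip_width: 0.092
gripper_force: 0.0
```

>>> inch_along(segments=[0, 0, 0, 0, 0, 0, 0, 0, 0, 0, 0, 0, 0, 0, 0, 0, 0, 0, 0, 0, 0, 0, 0, 0], aperture=0.05, grip_force=25)

```text
time: 17.3
eef_pos: [0.3984, 0.0855, 0.0159]
ee_rot: [0.0, 0.631, 0.775, -0.0]
force: [-1.5, -0.5, 7.3]
grip_width: 0.0619
gripper_force: 25.0
```

Gripped at 61.9 mm. I'll lift and carry it over the shelf.

Converted, -0.165 m is -3.3, -0.15 m is -3.

>>> inch_along(segments=[0, 0, -0.2, 0, 0, 0, -0.8, 0, 0, 0, -1.6, 0, 0, 0, -2.4, 0, 0, 0, -3, 0, 0, 0, -3.3, 0, 0, 0, -3.3, 0])

```text
time: 18.0
eef_pos: [0.3992, 0.0859, 0.1829]
ee_rot: [0.001, 0.632, 0.775, 0.001]
force: [0.2, 0.3, -2.0]
grip_width: 0.062
gripper_force: 25.0
```

>>> inch_along(segments=[-0.3, 0, 0, 0, -0.8, 0, 0, 0, -1.4, 0, 0, 0, -2, 0, 0, 0, -2.4, 0, 0, 0, -2.52, 0, 0, 0, -2.52, 0, 0, 0, -2.52, 0, 0, 0])

```text
time: 18.8
eef_pos: [0.4233, -0.0367, 0.1803]
ee_rot: [-0.001, 0.631, 0.776, -0.0]
force: [0.1, 0.0, -2.1]
grip_width: 0.062
gripper_force: 25.0
```

```bash
python3 -c "
from h import *
s=ctrl.sense();print(s['eef_pos'],s['ee_rot'],s['force'])
a=ctrl.camera('scene');cv2.imwrite('pics/sp.png',a[...,::-1])"
```

```text
[ 0.42328563 -0.03669057  0.18030044] [-5.63731198e-04  6.30999982e-01  7.75782639e-01 -4.35472125e-05] [ 0.13197102  0.01180123 -2.08892255]
```

>>> inch_along(segments=[0, 0, 0.3, 0, 0, 0, 0.6, 0, 0, 0, 0.76, 0, 0, 0, 0.82, 0, 0, 0, 0.82, 0, 0, 0, 0.82, 0])

```text
time: 19.45
eef_pos: [0.4241, -0.0376, 0.1402]
ee_rot: [0.0, 0.631, 0.776, 0.0]
force: [-0.1, -0.6, -1.9]
grip_width: 0.0619
gripper_force: 25.0
```

>>> inch_along(segments=[0, 0, 0.04, 0, 0, 0, 0.06, 0, 0, 0, 0.06, 0])

```text
time: 19.75
eef_pos: [0.4238, -0.0379, 0.1367]
ee_rot: [0.0, 0.632, 0.775, -0.0]
force: [0.1, 0.3, -2.7]
grip_width: 0.0619
gripper_force: 25.0
```

Converted, 0.003 m is 0.06, 0.0015 m is 0.03.

>>> inch_along(segments=[0, 0, 0.03, 0, 0, 0, 0.06, 0, 0, 0, 0.06, 0])

```text
time: 20.05
eef_pos: [0.4239, -0.0379, 0.134]
ee_rot: [0.0, 0.631, 0.775, -0.0]
force: [-1.2, -0.7, 3.9]
grip_width: 0.0615
gripper_force: 25.0
```

Contact with the shelf top. Release and rise.

>>> inch_along(segments=[0, 0, 0, 0, 0, 0, 0, 0, 0, 0, 0, 0, 0, 0, 0, 0], aperture=0.088)

```text
time: 20.45
eef_pos: [0.4238, -0.0379, 0.1337]
ee_rot: [0.0, 0.631, 0.775, 0.0]
force: [-0.2, -0.3, -0.1]
grip_width: 0.0867
gripper_force: 0.0
```

>>> inch_along(segments=[0, 0, -0.2, 0, 0, 0, -0.6, 0, 0, 0, -1.2, 0, 0, 0, -2, 0, 0, 0, -2.8, 0, 0, 0, -3.4, 0, 0, 0, -3.4, 0])

```text
time: 21.15
eef_pos: [0.4259, -0.0374, 0.3084]
ee_rot: [0.003, 0.631, 0.775, 0.002]
force: [0.8, 0.4, -1.1]
grip_width: 0.088
gripper_force: 0.0
```

>>> inch_along(segments=[0.8, 0, 0, 0, 1.6, 0, 0, 0, 2.4, 0, 0, 0, 3.2, 0, 0, 0, 4, 0, 0, 0, 4.8, 0, 0, 0, 5, 0, 0, 0, 5, 0, 0, 0])

```text
time: 21.95
eef_pos: [0.3723, 0.2084, 0.3037]
ee_rot: [-0.0, 0.63, 0.777, -0.0]
force: [-0.5, -0.3, 0.1]
grip_width: 0.0877
gripper_force: 0.0
```

```bash
cat > chk.py <<'E'
from h import *
a=ctrl.camera('scene');b=ctrl.camera('top');cv2.imwrite('pics/fs.png',a[...,::-1]);cv2.imwrite('pics/ft.png',b[...,::-1])
S=cam('scene');T=cam('top');al=np.linspace(0,2*np.pi,120)
def grad(im):
    g=cv2.GaussianBlur(im,(0,0),1).astype(float)
    return sum(np.hypot(cv2.Sobel(g[...,i],-1,1,0),cv2.Sobel(g[...,i],-1,0,1)) for i in range(3)).astype('f4')
G=[(S,grad(a)),(T,grad(b))]
G0=[(S,grad(cv2.imread('pics/scene.png'))),(T,grad(cv2.imread('pics/top.png')))]
def fit(Gs,q0,z,r):
    R=np.arange(-.012,.0121,.0015);best=(-1,)
    for i in R:
        for j in R:
            P=np.c_[q0[0]+i+r*np.cos(al),q0[1]+j+r*np.sin(al),0*al+z];s=0
            for C,g in Gs:
                p=proj(C,P).astype('f4');s+=cv2.remap(g,p[:,0][None],p[:,1][None],1).mean()
            best=max(best,(s,q0[0]+i,q0[1]+j))
    return np.round(best,4)
for nm,gs in(('both',G),('scene',G[:1]),('top',G[1:])):
    for z in(.161,.165,.169,.173):print('green',nm,z,fit(gs,(.4239,-.0379),z,.0315))
for nm,q,z,r in(('red',(.5145,-.109),.189,.0355),('blue',(.3728,-.137),.177,.0335)):print(nm,fit(G0,q,z,r),fit(G,q,z,r), 'scene',fit(G0[:1],q,z,r),fit(G[:1],q,z,r))
E
python3 chk.py
```

```text
green both 0.161 [ 6.448235e+02  4.269000e-01 -3.940000e-02]
green both 0.165 [ 7.179545e+02  4.254000e-01 -3.940000e-02]
green both 0.169 [ 6.888879e+02  4.239000e-01 -3.790000e-02]
green both 0.173 [ 6.795202e+02  4.179000e-01 -3.190000e-02]
green scene 0.161 [ 4.884462e+02  4.299000e-01 -4.390000e-02]
green scene 0.165 [ 4.918444e+02  4.254000e-01 -3.940000e-02]
green scene 0.169 [ 4.945203e+02  4.209000e-01 -3.640000e-02]
green scene 0.173 [ 4.983403e+02  4.164000e-01 -3.190000e-02]
green top 0.161 [ 2.320647e+02  4.254000e-01 -3.940000e-02]
green top 0.165 [ 2.317607e+02  4.254000e-01 -3.790000e-02]
green top 0.169 [ 2.298888e+02  4.254000e-01 -3.790000e-02]
green top 0.173 [ 2.267634e+02  4.239000e-01 -3.790000e-02]
red [ 9.484933e+02  5.145000e-01 -1.090000e-01] [ 1.0021785e+03  5.1450000e-01 -1.0900000e-01] scene [ 5.971313e+02  5.115000e-01 -1.075000e-01] [ 6.165687e+02  5.115000e-01 -1.075000e-01]
blue [ 8.913082e+02  3.728000e-01 -1.370000e-01] [ 9.368894e+02  3.728000e-01 -1.370000e-01] scene [ 6.209953e+02  3.698000e-01 -1.355000e-01] [ 6.409473e+02  3.698000e-01 -1.355000e-01]
```

Both views put the green tin's lid at about 0.167 m high, at (0.425, −0.039), so it is upright at the target place. The other two tins have not moved. The gripper is clear of everything, so I'm handing in.

```bash
python3 -c "
from workcell import ctrl
print(ctrl.close_job())"
```

```text
the job is handed in; nothing more can be done
None
```

The job is handed in at about 22 s: the green tin stands upright on the shelf in front of the blue and red tins, which have not moved, and the tool lies on the open bench with its trigger released.

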